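# Work the stuck knob off the packet sealer

## Robot

A 6-joint arm with a two-finger parallel gripper is mounted at the origin on the work surface. World frame = base frame: x ahead of the robot, y to its left, z up, the work surface at z = 0. Lengths are in m, angles in rad, forces in N, time in s.
With the tool pointing down it reaches from about 0.35 to 0.8 m from the base axis. Payload 7.3 kg.
Tool frame: the origin (TCP) lies between the finger pads; the fingertips stand 25 mm ahead of it and the grasp point (between the pads) lies 6 mm ahead of it (r.tip_extent is the distance from the TCP to the fingertips, in m); z points along the fingers, y is the direction in which the jaws open and shut (so a half turn about z gives the same grasp; the last joint's range is limited). The gripper opens to 85 mm and grips with 20 to 120 N. Pads are 22 mm wide; open, the fingers measure 114 mm over their backs; the gripper's body (76 mm by 85 mm) begins 54 mm behind the grasp point. The pads swing forward as they close: fully open they stand 13 mm farther back than shut.
Start: joints at [0.997, 0.342, 1.524, -0, 1.275, -0.146], TCP at [0.218, 0.478, 0.256] pointing down, gripper open.
Joint ranges: [-2.53, 2.53], [-0.77, 2.02], [0.04, 2.7], [-1, 4.14], [0.28, 2.66], [-3.11, 3.11]. Speed limits (rad/s): [2.57, 2.57, 3.14, 3.14, 3.14, 3.14].

## Interface

Orientations are given as a unit quaternion [x, y, z, w].
In Python, from workcell import r, command_gripper, optics gives the robot as it stands. The module is installed in compiled form; this text tells all that it offers. Calls block until the motion is done:
- r.reach(position, orientation): joint-space move of the TCP to a pose.
- r.move_straight(position, orientation=None, speed=0.15, max_force=None): straight line of the TCP; orientation=None keeps the orientation; speed is the mean speed in m/s. With max_force (N) it stops when the force on the tool has changed by that much, and returns True; else False.
- r.movej(angles): joint-space move.
- command_gripper(opening, force=None): finger opening in m; force is the grip in N (None keeps the last); returns when the fingers have stopped.
- r.hold(seconds).
- r.solve_ik(position, orientation): joint angles nearest the present ones, or None.
- r.read_state(): the state.
- optics.get_image(name): name is "side" or "top" or "wrist"; returns (picture, depth): 400x640x3 uint8, red, green, blue; 400x640 float32, m along the optical axis (not along the pixel's ray), 0 where there is no reading.
- optics.camera_model(name): a dict with "K" (3x3 intrinsics, pixels), "R" (3x3) and "t" (3): a world point X has camera coordinates R X + t; the wrist camera has in their place "tool_from_camera" (4x4, takes a point from camera to tool coordinates, whose origin is the TCP and whose axes are the flange's). Camera axes: x right, y down, z forward; pixel columns grow to the right and rows downward; lengths in m; the calibration is good to about 2 mm. A picture is of the moment at which its call begins: read the wrist's pose just before it. camera_model takes no time and is no camera call.
A pose or a line that the arm cannot do raises r.PlanningError and nothing moves.
- r.finish_job(): hands the job in, once; it reports no verdict.
The state is a dict: "time_s": time; "joint_positions": joint angles; "dq": joint speeds; "tau": joint torques, N m; "eef_pos": TCP position; "eef_rot": TCP orientation; "contact_force": force on the tool from outside, world axes, zero at the start; "torque": the same for the moment, N m; "grip_width": finger opening in m.
Only numpy, scipy, OpenCV 4.12 (cv2) and the standard library are available. Lean on these libraries where they do the work, as an engineer would, in place of code of your own. Each camera call takes 0.05 s, during which the arm holds its last target.

## Task

The tall bar-grip knob of the packet sealer is stuck on its spindle and needs washing. Grip its bar firmly and work it off: twist it about 25 degrees anticlockwise (seen from above) and then back to about 25 degrees clockwise of where it stood, easing it up several millimetres with each twist while it is still on the spindle, then lift it clear. Stand it upright in the steel tray and let go.

Things in the scene. Friction and masses are not known exactly. Their poses are not given: they have to be found in the camera images.
- knob_grip (a point): Centre of the grip bar of the tall black knob (the sealer's other knobs, one round, one a low bar, stay on). Bar 44 mm long (x), 14 thick (y), 30 high (z up), on a round hub 34 mm across, 28 high; 57 mm in all, 50 g. This point is 42 mm above the underside, 15 below the top. Starts fully pushed on. Other knobs' centres are 110 mm or more away, at most 30 mm high.
- knob_end (a point): Middle of an end face of the same bar, 22 mm from knob_grip along the knob's x axis: the end with the short white line on top. It shows how far the knob is turned.
- spindle: Fixed upright spindle in the knob, 23 mm tall, 12 thick, sprung blades. Fit resists with 8 to 20 N; the knob is clear of it once raised 22 mm. Origin on its axis at the sealer's deck, 80 mm above the work surface; the seated knob's underside is 2 mm above it. z up; x points as the bar at the start, to knob_end; knob_end's y in this frame grows as the knob turns anticlockwise.
- tray_in (a point): Centre of the inner floor of the fixed shallow steel tray right of the sealer (robot's view): 160 (x) by 140 (y) by 22 mm high outside, walls and floor 4 mm thick; axes along its sides, z up.
Mind the look-alikes: they are no part of the job. Leave any turquoise look-alike of the part that bears knob_grip alone. There is more than one size of the part that bears tray_in; the job needs the larger.

How it is judged:
On the way, in this order (a step that is already met when the one before it is completed fails the run):
1. the knob is turned at least about 10 degrees anticlockwise of its start (knob_end over 3.8 mm to +y of the spindle) and raised 2 to 20 mm, still on the spindle (y of knob_end in the frame of spindle above 0.0038 m and z of knob_grip in the frame of spindle between 0.046 and 0.064 m and horizontal distance between knob_grip and spindle below 0.01 m), for 0.05 s.
2. the knob is turned at least about 10 degrees clockwise of its start (knob_end over 3.8 mm to -y of the spindle) and raised 4 to 20 mm, still on the spindle (y of knob_end in the frame of spindle below -0.0038 m and z of knob_grip in the frame of spindle between 0.048 and 0.064 m and horizontal distance between knob_grip and spindle below 0.01 m), for 0.05 s.
At the end, for the whole second after the job is handed in: The knob stands upright (within 10 degrees) on the tray's floor, its centre within 65 mm (tray x) and 55 mm (tray y) of the floor's centre, its grip point 36 to 47 mm above the floor, released (x of knob_grip in the frame of tray_in between -0.065 and 0.065 m and y of knob_grip in the frame of tray_in between -0.055 and 0.055 m and z of knob_grip in the frame of tray_in between 0.036 and 0.047 m and angle between knob_grip's own z axis and vertical below 0.17 rad); the robot touches nothing.
It also fails if it takes over 58 s, if anything falls off the work surface, if the arm or the gripper's body presses on something with over 40 N, if the wrist force passes 120 N, or if a joint passes its speed limit or range.

## Working session

There is one attempt and no reset: what is moved stays moved. The work goes in short steps, each a Python script; the robot and the scene stay as the last script left them, time stands still between calls to the robot, and variables do not carry over. Pictures are saved under pics/ and viewed, and the job is handed in when it is done.

```bash
mkdir -p pics; python3 - <<'E'
from workcell import r, optics
import cv2,numpy as np
for n in ["side","top"]:
    p,d=optics.get_image(n); m=optics.camera_model(n)
    cv2.imwrite(f"pics/{n}0.png",p[:,:,::-1]); np.savez(f"{n}0.npz",p=p,d=d,**{k:np.array(v) for k,v in m.items()})
    print(n,m)
s=r.read_state();print(s,r.tip_extent)
E
```

```text
side {'K': array([[515.68474473,   0.        , 318.28595225],
       [  0.        , 515.68474473, 196.02964253],
       [  0.        ,   0.        ,   1.        ]]), 'R': array([[ 0.84220965, -0.53900124, -0.0126719 ],
       [-0.39618306, -0.60276763, -0.69261112],
       [ 0.36568004,  0.58834416, -0.72119987]]), 't': array([-0.42014504,  0.23818791,  1.09381469])}
top {'K': array([[456.89605641,   0.        , 325.31541087],
       [  0.        , 456.89605641, 201.67744502],
       [  0.        ,   0.        ,   1.        ]]), 'R': array([[ 0.01260395, -0.99990271, -0.00597626],
       [-0.97693442, -0.01103984, -0.21325399],
       [ 0.21316727,  0.00852626, -0.97697851]]), 't': array([-0.06200297,  0.5018368 ,  0.90282152])}
{'time_s': 0.1, 'joint_positions': array([ 9.96993974e-01,  3.42649087e-01,  1.52489270e+00,  1.13311674e-05,
        1.27541561e+00, -1.46027346e-01]), 'dq': array([ 0.00053903, -0.00245903, -0.00101057, -0.00116428, -0.00011381,
       -0.00066091]), 'tau': array([ 7.29190269e-04, -4.34452450e+01, -2.46488482e+01, -2.36874685e-04,
        4.65561461e-03, -4.33897611e-06]), 'eef_pos': array([0.21761223, 0.47743042, 0.25570754]), 'eef_rot': array([ 2.12261979e-01,  9.77212559e-01, -6.36740853e-04, -2.45399252e-04]), 'contact_force': array([0.07942501, 0.19746474, 0.24849052]), 'torque': array([-0.01651914, -0.01691936, -0.01008464]), 'grip_width': 0.08545793130480493} 0.025
```

View pics/side0.png

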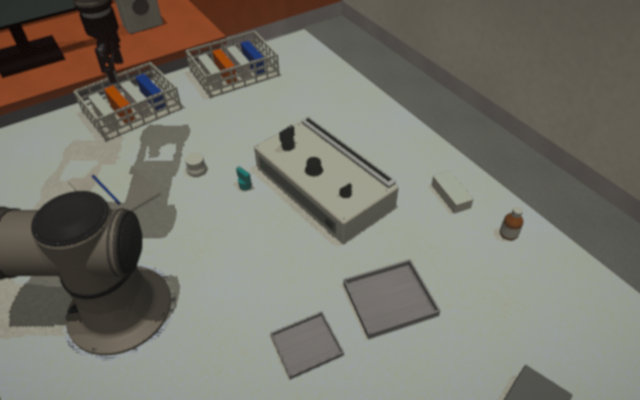

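View pics/top0.png

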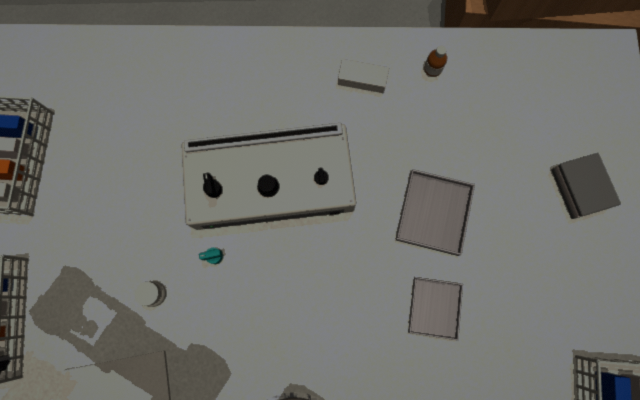

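Knob candidates in the top view are (211,186), the tallest bar; (268,186), round; (321,177), a low bar; and turquoise at (211,256), which I leave alone. Tray candidates are (435,212), the larger, and (436,308), the smaller. I'll enlarge these to confirm.

```bash
python3 - <<'E'
import cv2,numpy as np
t=np.load("top0.npz");s=np.load("side0.npz")
a=cv2.resize(t['p'][160:216,185:241],(390,390),interpolation=cv2.INTER_CUBIC)
b=cv2.resize(s['p'][112:168,262:318],(390,390),interpolation=cv2.INTER_CUBIC)
im=np.hstack([a,b]).astype(float); im=255*(im/255)**0.5
cv2.imwrite("pics/crop1.png",im[:,:,::-1].astype(np.uint8))
def pts(c):
    K,R,T=c['K'],c['R'],c['t'];d=c['d'];v,u=np.mgrid[0:400,0:640]
    x=np.stack([(u-K[0,2])/K[0,0]*d,(v-K[1,2])/K[1,1]*d,d],-1)
    return (x-T)@R
P=pts(t);S=pts(s)
for (v,u) in [(186,211),(186,268),(177,321),(256,211),(212,435),(308,436),(200,240),(178,205)]: print(u,v,P[v,u].round(3))
hsv=t['p'].max(2)
m=((hsv<50)&(P[...,2]>.095)).astype(np.uint8)
n,l,st,ce=cv2.connectedComponentsWithStats(m)
for i in range(1,n):
    if st[i,4]>20:
        q=P[l==i]; print(st[i],ce[i].round(1),'zmax',np.percentile(q[:,2],[50,95,100]).round(3), q.mean(0).round(3))
# side dense
m=(P[...,2]>.122)&(P[...,0]>.3)&(P[...,0]<.6)&(abs(P[...,1])<.35)&(t['d']>0)
print(P[m].round(4)[::3])
E
```

```text
211 186 [0.512 0.163 0.14 ]
268 186 [0.521 0.058 0.11 ]
321 177 [ 0.542 -0.047  0.103]
211 256 [0.386 0.176 0.055]
435 212 [ 0.493 -0.296  0.003]
436 308 [ 0.288 -0.291  0.   ]
240 200 [0.499 0.118 0.077]
205 178 [0.528 0.176 0.139]
[323 126  14   5  31] [329.4 128.2] zmax [0.096 0.098 0.098] [ 0.649 -0.063  0.096]
[309 128  14   5  29] [315.8 129.6] zmax [0.096 0.099 0.989] [ 0.634 -0.036  0.127]
[271 132  19   6  47] [279.6 134. ] zmax [0.096 0.097 0.098] [0.635 0.04  0.096]
[248 134  22   6  46] [258.5 136.1] zmax [0.096 0.099 0.099] [0.631 0.084 0.096]
[226 138   9   4  21] [230.6 139.6] zmax [0.096 0.098 0.099] [0.622 0.141 0.096]
[189 141  19   6  47] [196.9 143.3] zmax [0.096 0.098 0.099] [0.613 0.21  0.096]
[319 168   6  16  73] [321.  175.7] zmax [0.102 0.105 0.107] [ 0.545 -0.047  0.102]
[203 173  19  24 293] [211.1 186. ] zmax [0.132 0.14  0.141] [0.516 0.167 0.125]
[258 175  19  19 268] [266.9 183.7] zmax [0.109 0.112 0.989] [0.525 0.06  0.111]
[  0 355  11  19 135] [  3.9 362.3] zmax [0.261 0.296 0.989] [0.203 0.421 0.271]
[[0.5409 0.1716 0.1363]
 [0.5384 0.1749 0.1381]

[... 812 characters left out ...]
6 ]
 [0.5149 0.164  0.1367]
 [0.5123 0.1749 0.1385]
 [0.5131 0.1699 0.1355]
 [0.5122 0.1631 0.1396]
 [0.5105 0.1749 0.138 ]
 [0.5098 0.1683 0.141 ]
 [0.511  0.1638 0.1364]
 [0.508  0.1743 0.1398]
 [0.5089 0.1694 0.1365]
 [0.5086 0.1632 0.1382]
 [0.5071 0.1753 0.1356]
 [0.5069 0.1692 0.1367]
 [0.5069 0.1634 0.137 ]
 [0.5051 0.1732 0.1357]
 [0.5045 0.1667 0.1385]
 [0.5043 0.1607 0.1394]
 [0.5025 0.1704 0.1385]
 [0.5025 0.1646 0.1386]
 [0.5041 0.1605 0.1324]
 [0.5005 0.1702 0.1385]
 [0.5008 0.1648 0.1374]
 [0.5015 0.1596 0.135 ]
 [0.4987 0.1703 0.1379]
 [0.4986 0.1643 0.1386]
 [0.5    0.1601 0.1328]
 [0.4973 0.1689 0.1355]
 [0.4986 0.1645 0.1301]
 [0.5004 0.1607 0.1226]
 [0.4974 0.1673 0.1266]]
```

View pics/crop1.png

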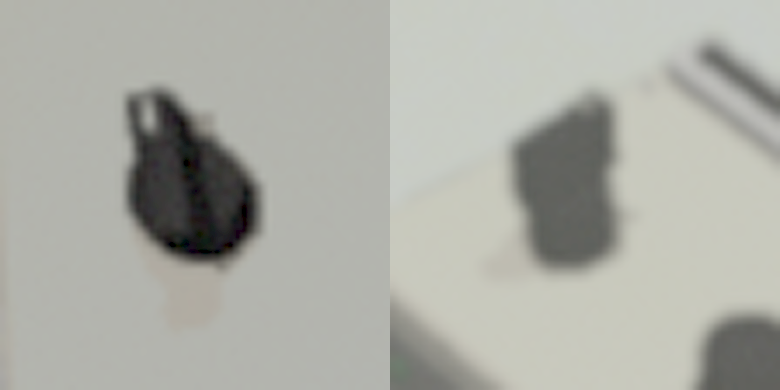

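The crop shows that the knob at (211,186) is the tall black bar, about 0.139 m at the top. The white line is on its upper-left end at (206,176), so its x axis points ahead. Next I'll take a wrist view for the exact yaw.

```bash
cat > h.py <<'E'
from workcell import r, command_gripper, optics
import cv2,numpy as np
from scipy.spatial.transform import Rotation as Ro
def q(a):  # tool down, tool y (jaw) at yaw a (rad)
    y=np.array([np.cos(a),np.sin(a),0]);z=np.array([0,0,-1.]);x=np.cross(y,z)
    return Ro.from_matrix(np.stack([x,y,z],1)).as_quat()
def wrist(name):
    s=r.read_state(); p,d=optics.get_image("wrist"); m=optics.camera_model("wrist"); K=m["K"]
    v,u=np.mgrid[0:400,0:640]; T=np.array(m["tool_from_camera"])
    c=np.stack([(u-K[0,2])/K[0,0]*d,(v-K[1,2])/K[1,1]*d,d],-1)
    M=Ro.from_quat(s["eef_rot"]).as_matrix()@T[:3,:3]; t=Ro.from_quat(s["eef_rot"]).apply(T[:3,3])+s["eef_pos"]
    cv2.imwrite(f"pics/{name}.png",p[:,:,::-1])
    np.savez(name+".npz",p=p,d=d,K=K,M=M,t=t)
    return p,d,c@M.T+t,K,M,t
def ray(u,v,z,K,M,t):
    w=M@np.array([(u-K[0,2])/K[0,0],(v-K[1,2])/K[1,1],1]); return t+w*(z-t[2])/w[2]
E
python3 - <<'E'
from h import *
for a in [75,105,135,-75,-105,-45]:
    print(a,r.solve_ik([.52,.17,.25],q(np.radians(a))))
print(optics.camera_model("wrist"))
r.reach([.50,.17,.29],q(np.radians(105)))
p,d,P,K,M,t=wrist("w1")
print(r.read_state()["time_s"], t)
E
```

```text
75 [ 1.75862635e-01  3.87451382e-01  1.47326541e+00 -4.44089210e-16
  1.28087586e+00 -1.13313430e+00]
105 [ 1.75862635e-01  3.87451382e-01  1.47326541e+00 -4.44089210e-16
  1.28087586e+00 -1.65673308e+00]
135 [ 1.75862635e-01  3.87451382e-01  1.47326541e+00 -4.44089210e-16
  1.28087586e+00 -2.18033186e+00]
-75 [ 1.75862635e-01  3.87451382e-01  1.47326541e+00 -4.44089210e-16
  1.28087586e+00  1.48485957e+00]
-105 [ 1.75862635e-01  3.87451382e-01  1.47326541e+00 -4.44089210e-16
  1.28087586e+00  2.00845835e+00]
-45 [ 1.75862635e-01  3.87451382e-01  1.47326541e+00 -4.44089210e-16
  1.28087586e+00  9.61260798e-01]
{'K': array([[316.41280612,   0.        , 315.60725992],
       [  0.        , 316.41280612, 198.05602083],
       [  0.        ,   0.        ,   1.        ]]), 'tool_from_camera': array([[-1.45292046e-03, -9.51101340e-01, -3.08875591e-01,
         7.97186505e-02],
       [ 9.99998910e-01, -1.46285835e-03, -1.99408232e-04,
         1.07506498e-03],
       [-2.62183800e-04, -3.08875544e-01,  9.51102429e-01,
        -1.18454065e-01],
       [ 0.00000000e+00,  0.00000000e+00,  0.00000000e+00,
         1.00000000e+00]])}
1.7 [0.4231925  0.15123123 0.40835357]
```

View pics/w1.png

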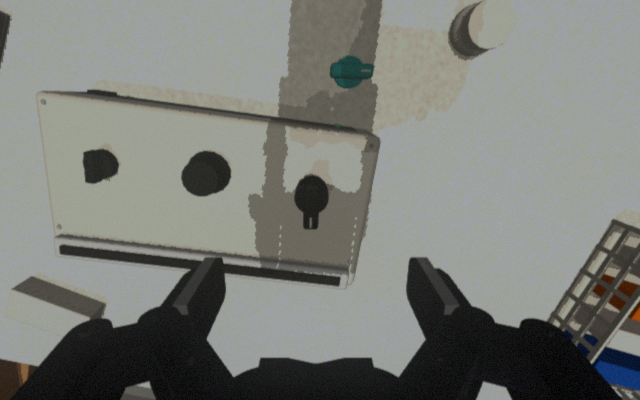

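The wrist view shows the knob at about (311,200) with its line at (310,218). The bar is almost in line with the image columns, so its yaw is near 15°. I'll measure it from the depth of the top face.

```bash
python3 - <<'E'
from h import *
f=np.load("w1.npz");p,d,K,M,t=[f[k] for k in ("p","d","K","M","t")]
v,u=np.mgrid[0:400,0:640]
P=np.stack([(u-K[0,2])/K[0,0]*d,(v-K[1,2])/K[1,1]*d,d],-1)@M.T+t
b=np.zeros((400,640),bool);b[165:240,285:340]=1
print('deck z',np.median(P[150:170,225:245,2]))
m=b&(P[...,2]>.131)&(d>0)
m8=cv2.morphologyEx(m.astype(np.uint8),cv2.MORPH_OPEN,np.ones((3,3)))
Q=P[m8>0];z=np.median(Q[:,2]);print(len(Q),z,Q.mean(0))
rc=cv2.minAreaRect((Q[:,:2]*1e4).astype(np.float32));print(rc)
w,V=np.linalg.eigh(np.cov(Q[:,:2].T));print(np.degrees(np.arctan2(V[1,1],V[0,1])),2*np.sqrt(3*w))
wl=b&(p.min(2)>110)&m; print('white',wl.sum(),P[wl].mean(0) if wl.any() else 0)
c=cv2.resize(p[165:240,275:350],(600,600),interpolation=cv2.INTER_CUBIC)
c=(255*(c/255.)**.4).astype(np.uint8)
mk=cv2.resize(m8[165:240,275:350],(600,600),interpolation=cv2.INTER_NEAREST)
cs,_=cv2.findContours(mk,cv2.RETR_EXTERNAL,cv2.CHAIN_APPROX_NONE);cv2.drawContours(c,cs,-1,(255,0,0),1)
cv2.imwrite("pics/w1c.png",c[:,:,::-1])
E
```

```text
deck z 0.0809807819513943
709 0.13961905007548375 [0.51579881 0.17134489 0.13933837]
((5172.6240234375, 1717.16064453125), (434.7741394042969, 137.63052368164062), 14.467239379882812)
-166.95336655561547 [0.01368695 0.04369538]
white 0 0
```

View pics/w1c.png

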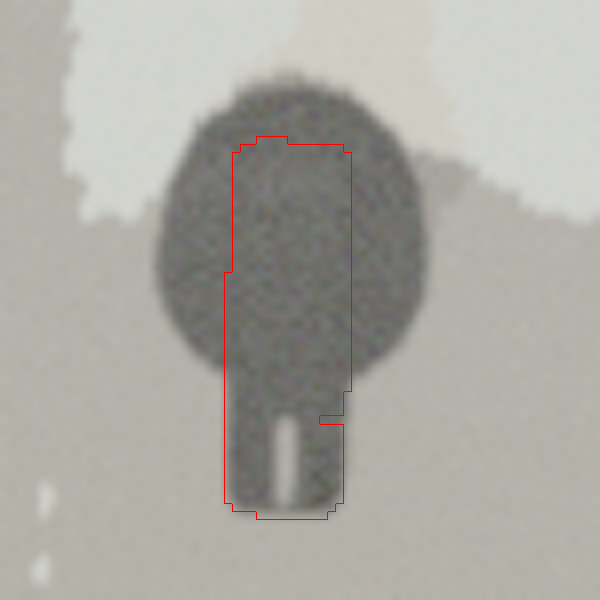

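Centre is (0.5165, 0.1713), yaw about 14° and top at 0.1396, with a measured top face of 43.5 × 13.8 mm. I'll grip with the tips just above the hub.

```bash
python3 - <<'E'
from h import *
Q=q(np.radians(103.9))
c=np.array([.5165,.1714])
command_gripper(.05,30)
r.reach([*c,.20],Q)
s=r.read_state();f0=s["contact_force"]
hit=r.move_straight([*c,.1395],Q,speed=.05,max_force=10)
s1=r.read_state();print(hit,s1["eef_pos"],s1["contact_force"]-f0)
if not hit:
    command_gripper(0.0,30); r.hold(.2)
    s=r.read_state();print(s["grip_width"],s["eef_pos"],s["contact_force"],s["torque"],s["contact_force"]-s1["contact_force"])
wrist("w2"); print(s["time_s"])
E
```

```text
False [0.51671075 0.17144788 0.13984757] [-0.13414604  0.96860972 -0.82717238]
0.013537399401856621 [0.51670099 0.17138074 0.13974592] [ 0.5648426  -0.3348064   2.74798999] [-0.08549319 -0.04035514  0.00727245] [ 0.5066888  -0.76256451  2.76152491]
4.5667
```

View pics/w2.png

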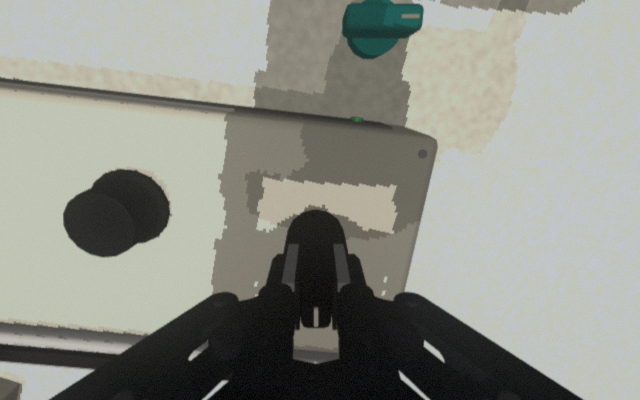

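The grip is clean at 13.5 mm with low side force, and the line shows at (317,317) between the pads. I'll tighten and make the first twist, anticlockwise with lift.

```bash
python3 - <<'E'
from h import *
command_gripper(0.0,100)
c=np.array([.5167,.1714]);z0=.1397
for k in range(1,6):
    h=r.move_straight([*c,z0+.0014*k],q(np.radians(103.9+5*k)),speed=.006)
    s=r.read_state();print(k,s["eef_pos"].round(4),s["contact_force"].round(1),s["torque"].round(2),round(s["grip_width"],4))
r.hold(.2); s=r.read_state();print(s["eef_pos"],s["contact_force"],s["time_s"])
wrist("w3")
p,d=optics.get_image("side");cv2.imwrite("pics/s3.png",cv2.resize(p[90:190,230:340],(770,700))[:600,:,::-1])
E
```

```text
1 [0.5163 0.1712 0.1402] [ 2.2 -1.2 -7.5] [-0.26 -0.42  0.02] 0.012
2 [0.5161 0.1712 0.1416] [  1.7  -2.5 -10.5] [-0.37 -0.33  0.06] 0.012
3 [0.5163 0.1712 0.1436] [  0.4  -2.  -11.1] [-0.65 -0.17  0.04] 0.012
4 [0.5166 0.1711 0.1453] [  1.4  -3.4 -10.8] [-0.95 -0.25  0.11] 0.0124
5 [0.5166 0.1711 0.1466] [  1.4  -5.  -10.6] [-0.96 -0.22  0.02] 0.0121
[0.51662899 0.1711144  0.14666365] [  1.00316304  -5.56246683 -10.72015782] 6.9833
```

View pics/w3.png

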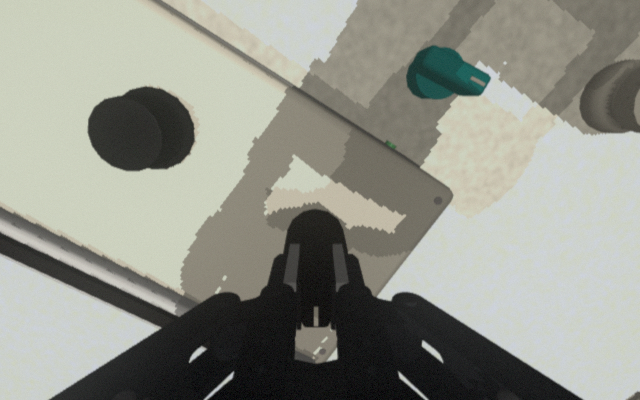

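View pics/s3.png

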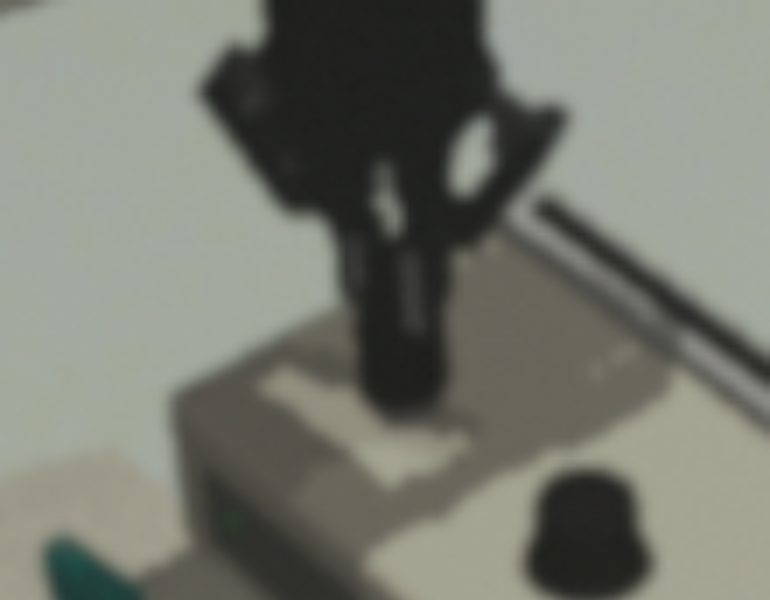

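The line is still at (317,317), so the knob turned and rose with the gripper and didn't slip; it is up about 7 mm. Now for the clockwise twist.

```bash
python3 - <<'E'
from h import *
c=np.array([.5167,.1716]);z0=.1397
for k in range(1,11):
    h=r.move_straight([*c,z0+.007+.0007*k],q(np.radians(128.9-5*k)),speed=.0045)
    s=r.read_state()
    if k%2==0: print(k,s["eef_pos"].round(4),s["contact_force"].round(1),s["torque"].round(2),round(s["grip_width"],4))
r.hold(.2); s=r.read_state();print(s["eef_pos"],s["contact_force"],s["time_s"])
wrist("w4")
E
```

```text
2 [0.5166 0.1714 0.1482] [-0.8 -5.  -8.7] [-0.97 -0.03  0.  ] 0.012
4 [0.5167 0.1717 0.1497] [-0.3 -3.4 -8.6] [-0.75 -0.   -0.03] 0.0122
6 [0.5167 0.1717 0.1509] [ 0.7 -3.4 -8. ] [-0.63  0.03 -0.11] 0.012
8 [0.5167 0.1716 0.1523] [-0.2 -3.2 -7.8] [-0.62 -0.03 -0.04] 0.0124
10 [0.5167 0.1715 0.1537] [ 1.3 -4.  -8.6] [-0.74 -0.07 -0.03] 0.0123
[0.51677027 0.17154032 0.15372754] [ 0.70085742 -3.78563042 -8.50059115] 10.3667
```

View pics/w4.png

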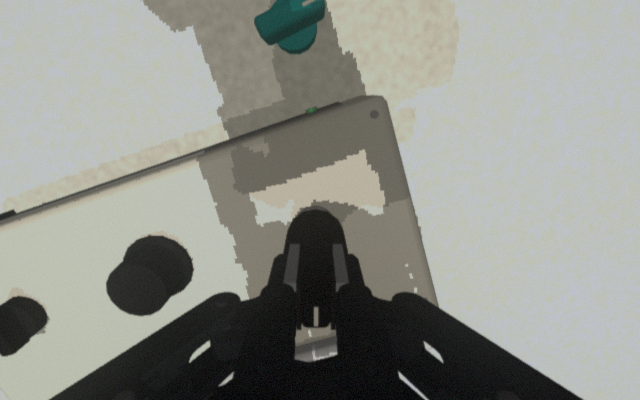

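The line is still at (317,317), 25° clockwise and about 14 mm up. I'll lift it clear, and measure the larger tray from the first top image.

```bash
python3 - <<'E'
from h import *
r.move_straight([.5167,.1715,.19],speed=.04); s=r.read_state();print(s["contact_force"],s["torque"],s["grip_width"])
r.move_straight([.5167,.1715,.26],speed=.12); r.hold(.1); s=r.read_state();print(s["contact_force"],s["torque"],s["grip_width"],s["time_s"])
wrist("w5")
for n in ("top","side"):
    t=np.load(n+"0.npz");p=t['p'];K,R,T=t['K'],t['R'],t['t']
    # tray: brownish-dark vs white table
    m=np.zeros((400,640),np.uint8)
    hs=p.max(2)
    sl=(slice(160,265),slice(385,485)) if n=="top" else (slice(252,345),slice(335,450))
    g=cv2.GaussianBlur(hs,(3,3),0); th,_=cv2.threshold(np.ascontiguousarray(g[sl]),0,255,cv2.THRESH_OTSU)
    m[sl]=g[sl]<th
    cs,_=cv2.findContours(m,cv2.RETR_EXTERNAL,cv2.CHAIN_APPROX_NONE);c=max(cs,key=cv2.contourArea)
    uv=c[:,0].astype(float); 
    cam=np.c_[(uv[:,0]-K[0,2])/K[0,0],(uv[:,1]-K[1,2])/K[1,1],np.ones(len(uv))]
    w=cam@R;o=-R.T@T
    X=o+w*((.015-o[2])/w[:,2])[:,None]
    print(n,th,cv2.minAreaRect((X[:,:2]*1e4).astype(np.float32)))
E
```

```text
[-0.56502528 -0.54654704 -0.96083992] [-0.03387186  0.03402302  0.0121993 ] 0.012161661371469413
[ 0.27860461 -0.34067214 -0.31949263] [0.01918376 0.00289923 0.01595173] 0.011804155772235614 12.3083
top 113.0 ((4915.9560546875, -2923.36376953125), (1473.7249755859375, 1668.7418212890625), 76.4774398803711)
side 134.0 ((4888.42578125, -2956.354248046875), (1520.782958984375, 1680.2540283203125), 76.61672973632812)
```

View pics/w5.png

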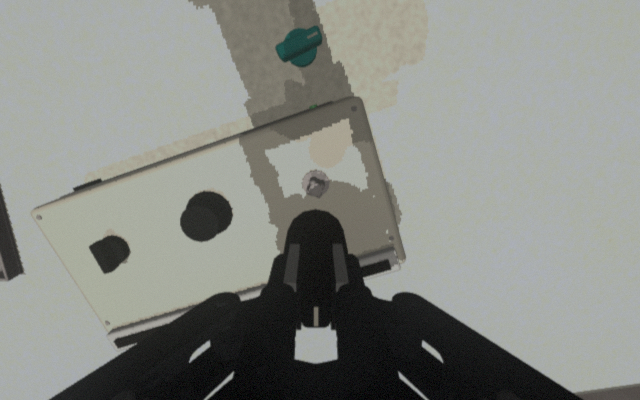

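The knob is off, with the bare spindle visible at (314,182). The tray is at about (0.490, -0.294), and its size fits the larger one. Carrying it over and lowering it with a force stop.

```bash
python3 - <<'E'
from h import *
Q=q(np.radians(90))
r.reach([.490,-.294,.24],Q)
r.move_straight([.490,-.294,.080],Q,speed=.1); r.hold(.2)
h=r.move_straight([.490,-.294,.056],Q,speed=.015,max_force=5)
s=r.read_state();print(h,s["eef_pos"],s["contact_force"],s["torque"],s["time_s"])
wrist("w6")
p,d=optics.get_image("side");cv2.imwrite("pics/s6.png",cv2.resize(p[200:350,320:480],(800,600))[:,:,::-1] if 0 else cv2.resize(p[210:330,330:490],(800,600))[:,:,::-1])
E
```

```text
True [ 0.48998237 -0.2940715   0.06198204] [-0.12699209 -0.61705891  5.07892511] [0.10667092 0.03313356 0.06354444] 17.1333
```

View pics/w6.png

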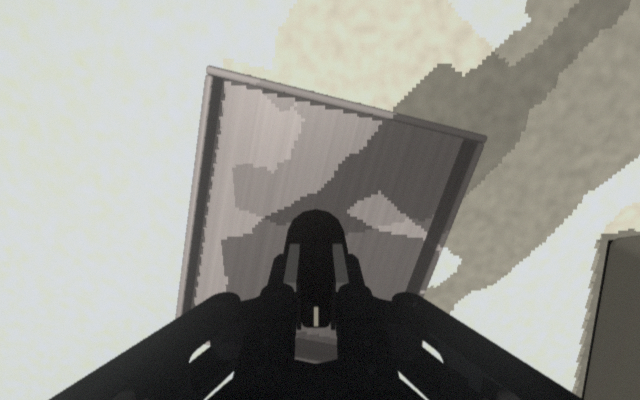

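View pics/s6.png

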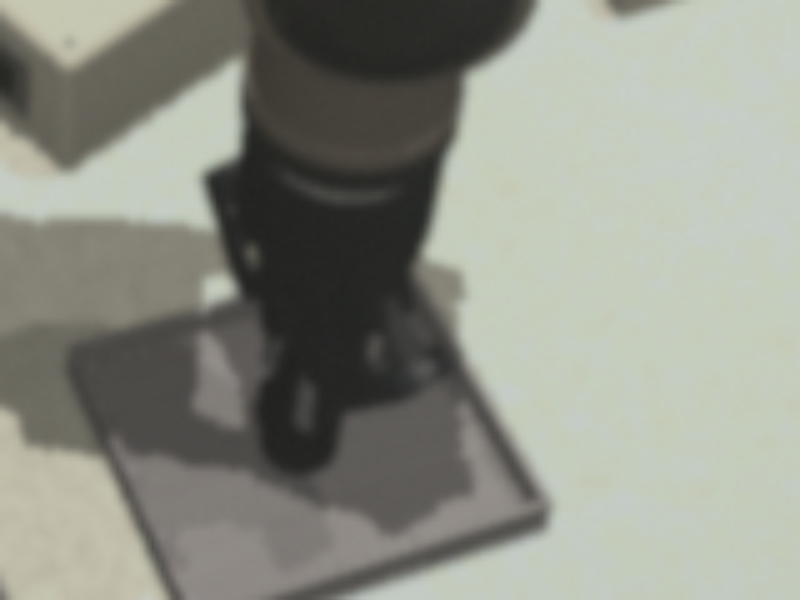

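It met the floor at TCP z 0.0620, against 0.0617 expected. The knob is near the middle of the larger tray. Now I'll release, retreat and check.

```bash
python3 - <<'E'
from h import *
command_gripper(.045,30); r.hold(.2)
r.move_straight([.490,-.294,.13],speed=.06)
r.move_straight([.490,-.294,.24],speed=.12)
r.reach([.40,-.05,.30],q(np.radians(90))); r.hold(.3)
s=r.read_state();print(s["contact_force"],s["time_s"],s["grip_width"])
out=[]
for n in ("top","side"):
    p,d=optics.get_image(n);m=optics.camera_model(n);K,R,T=m["K"],np.array(m["R"]),np.array(m["t"])
    v,u=np.mgrid[0:400,0:640]
    P=(np.stack([(u-K[0,2])/K[0,0]*d,(v-K[1,2])/K[1,1]*d,d],-1)-T)@R
    b=(abs(P[...,0]-.49)<.06)&(abs(P[...,1]+.294)<.06)&(d>0)
    k=b&(P[...,2]>.05)
    print(n,P[k].mean(0),np.percentile(P[k][:,2],[50,95]),'floor',np.median(P[b&(P[...,2]<.02)][:,2]))
    if k.any():
        cv2_=cv2.minAreaRect((P[k][:,:2]*1e4).astype(np.float32));print(cv2_)
    out.append(cv2.resize(p[155:270,385:500] if n=="top" else p[245:345,340:440],(400,400)))
cv2.imwrite("pics/end.png",np.hstack(out)[:,:,::-1])
E
```

```text
[-0.4993636  -0.11792553 -0.45574226] 21.55 0.045232969749727854
top [ 0.49116197 -0.2917067   0.05873846] [0.05909609 0.06174526] floor 0.0028032596317251568
((4908.69970703125, -2924.578369140625), (422.5004577636719, 142.83506774902344), 0.4082997441291809)
side [ 0.48672334 -0.2959268   0.05913048] [0.0604672  0.06337832] floor 0.004654344767270833
((4874.09912109375, -2947.328369140625), (442.7269287109375, 138.73287963867188), 0.6258238554000854)
```

View pics/end.png

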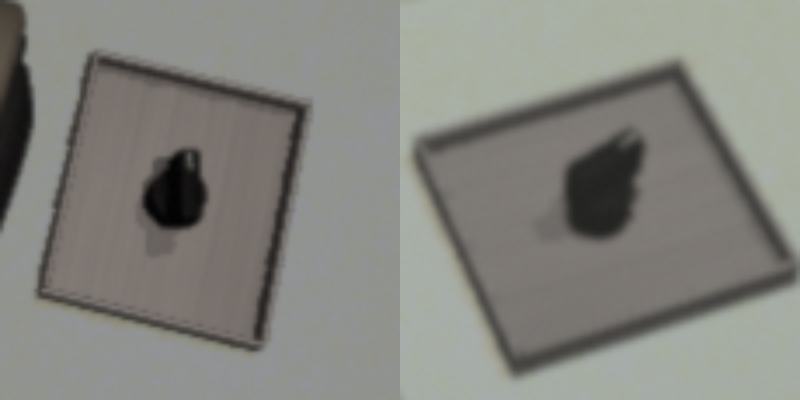

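The knob stands upright near the tray's centre, at about (175,200) in the top crop. Its top is at about 0.060 m, as expected, and the arm is well clear. Handing in.

```bash
python3 -c "
from workcell import r
r.finish_job()"
```

```text
the job is handed in; nothing more can be done
```

The tall knob is off the spindle and standing upright, released, in the larger steel tray. I handed the job in at about 21.6 s; it reports no verdict.

- **Working it off:** I gripped the bar at 100 N and twisted it 25° anticlockwise while raising it 7 mm. I then turned it to 25° clockwise of its start at 14 mm up and lifted it clear. The spindle's resistance was about 8–11 N, and the white line stayed put between the pads, so there was no slip.
- **Placing it:** it met the tray floor at 0.0620 m tool height, against 0.0617 m expected.
- **Last checks:** both fixed cameras show it upright within a few millimetres of the tray's centre, with its top at about 0.060 m (0.061 m expected). The two views differ by about 4 mm in position, well inside the tolerance. The arm was clear and reading about zero force.

No check failed.

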